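# Lay the tall jar down on the drying mat

### The job

Nothing is to be gripped or picked up here, only pushed with the fingers. First slide the black lid along the counter until it is completely off the grey drying mat, while the tall square jar is still standing; then, without sliding it elsewhere first, tip the tall jar over from where it stands by pushing near its top, so that it falls along the mat and ends lying on its side with all of it on the mat. Leave the short jar standing at the other end, and do not disturb it or the two tumblers.

Things in the scene. Friction and masses are not known exactly. Their poses are not given: they have to be found in the camera images.
- mat: thin slate-grey rubber drying mat with pale cross ribs, 170 mm (its x) by 310 mm (its y), lying flat on the steel counter; about 1 mm thick and with no edge to catch on, so work as if its top were the counter (z = 0); fixed; origin at its centre on the counter; the tall jar stands at one of its two short ends (+y or -y), across the edge, and the short jar at the other
- jar_centre (a point): centre (half-way up, 95 mm above its foot) of the tall jar: a frosted plastic rectangular jar, open at the top, 84 mm (its x) by 64 mm (its y) by 190 mm high, walls 4 mm, about 0.3 kg; it stands upright on the counter; its y (the 64 mm direction) points roughly along the mat's length, towards the mat or away from it; z is up from foot to mouth
- jar_foot (a point): centre of the underside of the tall jar; axes as for jar_centre
- jar_mouth (a point): centre of the tall jar's open mouth, level with the rim, 190 mm above its foot; axes as for jar_centre
- lid: black plastic square lid lying flat on the mat, free to slide: plate 100 x 100 mm and 18 mm thick, with a square grip 40 x 40 mm standing 22 mm higher in the middle (40 mm in all), about 0.18 kg; origin at the centre of its underside, x and y along its sides. The counter beyond the mat's far long side (+x of the mat) is left free for it, about 150 mm deep from the mat's edge; a carton and other goods stand beyond
- short_jar: bystander: a jar like the tall one but only 120 mm high (84 x 64 mm), standing at the other end of the mat; origin at the centre of its underside
- tumbler_left: bystander: frosted tumbler, 130 mm high, 76 mm across the rim, standing to the left on the robot's side of the mat; origin under its centre
- tumbler_right: bystander: frosted tumbler, 130 mm high, 76 mm across the rim, standing to the right on the robot's side of the mat; origin under its centre
- tall_jar: the same tall jar; origin at the centre of its underside (same point as jar_foot). A newton or two near its rim tips it (a push low down slides it instead), and it falls by itself once its top has gone about 65 mm. Its broad face nearest the mat's middle stands 10 to 25 mm inside the mat's short edge, so tipped that way it lands lengthwise on the mat
Mind the look-alikes: they are no part of the job. Several things look just like the lid: the one meant starts farthest from the robot's base.

How it is judged:
On the way, in this order (a step that is already met when the one before it is completed fails the run):
1. the lid lies flat on the counter, clear of the mat, while the tall jar still stands ((x of lid in the frame of mat above 0.13 m or x of lid in the frame of mat below -0.13 m or y of lid in the frame of mat above 0.2 m or y of lid in the frame of mat below -0.2 m) and angle between each of lid, jar_centre's own z axis and vertical below 0.1 rad and height (world z) of lid below 0.006 m and linear speed of lid below 0.02 m/s), for 0.2 s.
2. the tall jar lies on its side on the mat (angle between jar_centre's own z axis and vertical between 1.45 and 1.69 rad and height (world z) of jar_centre below 0.05 m and x of jar_foot in the frame of mat between -0.055 and 0.055 m and y of jar_foot in the frame of mat between -0.16 and 0.16 m and x of jar_mouth in the frame of mat between -0.055 and 0.055 m and y of jar_mouth in the frame of mat between -0.16 and 0.16 m), for 0.2 s.
At the end, for the whole second after the job is handed in: Tall jar lying at rest within 7 degrees of level, centres of foot and mouth within 55 mm of the mat's long centre line and at most 5 mm past its ends; lid flat at rest off the mat (centre over 130 mm from that line or 200 mm lengthwise); short jar and tumblers upright, moved under 25 mm (all of step 2 and linear speed of each of tall_jar, lid below 0.02 m/s and (x of lid in the frame of mat above 0.13 m or x of lid in the frame of mat below -0.13 m or y of lid in the frame of mat above 0.2 m or y of lid in the frame of mat below -0.2 m) and angle between lid's own z axis and vertical below 0.1 rad and height (world z) of lid below 0.006 m and distance of each of short_jar, tumbler_left, tumbler_right from where it was at the start of the episode below 0.025 m and angle between each of short_jar, tumbler_left, tumbler_right's own z axis and vertical below 0.25 rad); the robot touches nothing.
It fails at once if the lid is lifted or tipped up (height (world z) of lid above 0.02 m or angle between lid's own z axis and vertical above 0.4 rad).
It fails at once if the tall jar is lifted or carried (height (world z) of jar_centre above 0.12 m).
It fails at once if the tall jar is slid over 40 mm while still upright, instead of tipped (distance of jar_foot from where it was at the start of the episode above 0.04 m and angle between jar_centre's own z axis and vertical below 0.25 rad).
It fails at once if the short jar is moved over 25 mm or tipped (not (distance of short_jar from where it was at the start of the episode below 0.025 m and angle between short_jar's own z axis and vertical below 0.25 rad)).
It fails at once if a tumbler is moved over 25 mm or tipped (not (distance of each of tumbler_left, tumbler_right from where it was at the start of the episode below 0.025 m and angle between each of tumbler_left, tumbler_right's own z axis and vertical below 0.25 rad)).
It also fails if it takes over 45 s, if anything falls off the work surface, if the arm or the gripper's body presses on something with over 40 N, if the wrist force passes 120 N, or if a joint passes its speed limit or range.

### The arm

A 7-joint arm with a two-finger parallel gripper is mounted at the origin on the work surface. World frame = base frame: x ahead of the robot, y to its left, z up, the work surface at z = 0. Lengths are in m, angles in rad, forces in N, time in s.
With the tool pointing down it reaches from about 0.4 to 0.85 m from the base axis. Payload 4.5 kg.
Tool frame: the origin (TCP) lies on the centre line of the jaws, within the pads' length; the fingertips stand 11 mm ahead of it and the grasp point (between the pads) lies 8 mm behind it; z points along the fingers, x is the direction in which the jaws open and shut, and the axes are right-handed (so a half turn about z gives the same grasp; the last joint's range is limited). The gripper opens to 88 mm and grips with 3 to 60 N. Pads are 18 mm wide; open, the fingers measure 123 mm over their backs; the gripper's body (75 mm by 187 mm) begins 45 mm behind the grasp point.
Start: joints at [-1.142, 0.689, -0.195, 1.565, 0.157, 0.902, -0.215], TCP at [0.24, 0.577, 0.25] pointing down, gripper open.
Joint ranges: [-3.01, 3.01], [-0.46, 2.08], [-1.47, 1.51], [0.13, 2.56], [-1, 4.14], [0.04, 2.09], [-2.66, 2.66]. Speed limits (rad/s): [2.57, 2.57, 3.14, 3.14, 3.14, 3.14, 3.14].

### API

Orientations are given as a unit quaternion [x, y, z, w].
In Python, from plant import r, vision, order, nets gives the robot as it stands.
- The arm moves only by the tool send_rows, never from a script. Its argument "series" is a list of rows, each an object with "delta_pos": the shift along the tool's x, y, z in cm, a list of three; "turn": the turn about the tool's z in degrees; "jaw": the closure, from 0 (fully open) to 1 (shut). In form: [{"delta_pos": [x, y, z], "turn": turn, "jaw": jaw}, ...]. A call has 1 to 8 rows; each row is the pose to reach, as a shift and turn from the pose commanded when the call began, along the tool's axes at that moment; what a row does not reach only later rows make up. A row lasts 1/12 s, in which the tool goes at most 41.7 mm and 7.16 degrees, less where a joint would pass 70% of its speed; a pose out of reach is approached as far as the arm can. A call with a gripper value outside its range is refused whole. The fingers move at their own pace and stop on an object; "force" is the grip in N (left out, the last holds). Time passes only in rows, so rows that repeat a pose let the fingers close. It gives the time, the measured TCP pose, the force and the opening at its end, in the units of the state.
- r.get_state(): the state, without advancing time (a new reading comes with each control period).
- vision.snapshot(name): name is "side" or "top"; returns the picture (480x640x3 uint8, blue, green, red); there is no depth.
- vision.camera_params(name): a dict with "intrinsics" (3x3 intrinsics, pixels), "extrinsics" (4x4, takes a point from world to camera coordinates). Camera axes: x right, y down, z forward; pixel columns grow to the right and rows downward; lengths in m; the calibration is good to about 2 mm. A picture is of the moment at which its call begins. camera_params takes no time and is no camera call.
- order.finish_job(): hands the job in, once; it reports no verdict.
Trained networks look in the newest picture that a camera, given by its name, has taken for a name from the list of things; names that differ only in an ending like _2 or _b are one class to them, and where a whole thing is asked for, a point or a joint stands for the part that bears it (a point fixed in the world has none). Each returns a list of dicts, best first, with "score" (0 to 1); they miss things now and then, are a little off and sometimes report something else, mostly with a low value. They report only what shows in the picture. A call takes as long as a camera call. They do not tell look-alikes from the thing itself.
- nets.boxes_of(camera, label): "location" ([row, column] as shares, 0 to 1, of the picture: columns of its width, rows of its height, amid what is visible of it).
- nets.trace(camera, label): "region" (480x640 bool, what is visible of it) and "location" ([row, column] as shares, 0 to 1, of the picture: columns of its width, rows of its height, amid what is visible of it).
The state is a dict: "clock": time; "q": joint angles; "qd": joint speeds; "joint_torque": joint torques, N m; "tool_pos": TCP position; "eef_rot": TCP orientation; "contact_force": force on the tool from outside, world axes, zero at the start; "moment": the same for the moment, N m; "opening": opening from 0.0 (shut) to 1.0 (fully open).
Only numpy, scipy, OpenCV 4.12 (cv2) and the standard library are available. Lean on these libraries where they do the work, as an engineer would, in place of code of your own. Each camera call takes 0.05 s, during which the arm holds its last target.

## Working session

There is one attempt and no reset: what is moved stays moved. The work goes in short steps, Python scripts to look and compute and a tool call to move; the robot and the scene stay as the last step left them, time stands still between calls to the robot, and variables do not carry over. Pictures are saved under pics/ and viewed, and the job is handed in when it is done.

Besides the shell and the picture viewer there is one more tool, called as name(argument=value, ...) on one line, values as JSON. send_rows: Moves the arm, as the interface text tells. Its arguments: {"type":"object","properties":{"series":{"type":"array"},"force":{"type":"number"}},"required":["series"]}

```bash
mkdir -p pics; ls
python3 - <<'E'
from plant import r, vision, order, nets
import cv2
s=r.get_state(); print({k:s[k] for k in('clock','tool_pos','eef_rot','opening')})
for n in('side','top'):
    cv2.imwrite(f'pics/{n}0.png',vision.snapshot(n)); p=vision.camera_params(n); print(n,p)
E
```

```text
pics
{'clock': 0.0, 'tool_pos': array([0.24019591, 0.57635351, 0.24891732]), 'eef_rot': array([ 8.32023231e-01,  5.54740058e-01, -7.08656414e-04,  5.56201406e-04]), 'opening': 0.9974505646688695}
side {'intrinsics': array([[467.15869597,   0.        , 317.62935445],
       [  0.        , 467.15869597, 238.96268516],
       [  0.        ,   0.        ,   1.        ]]), 'extrinsics': array([[ 0.87213863, -0.48872915, -0.02276025, -0.35643337],
       [-0.34042387, -0.57276032, -0.74569243,  0.20186481],
       [ 0.35140546,  0.6580953 , -0.66590147,  0.93111837],
       [ 0.        ,  0.        ,  0.        ,  1.        ]])}
top {'intrinsics': array([[580.47954781,   0.        , 314.67349487],
       [  0.        , 580.47954781, 243.30263741],
       [  0.        ,   0.        ,   1.        ]]), 'extrinsics': array([[-0.02590091, -0.99965783,  0.00365654, -0.05945721],
       [-0.99442319,  0.02539087, -0.10236126,  0.39067873],
       [ 0.10223339, -0.00628739, -0.99474057,  1.40485569],
       [ 0.        ,  0.        ,  0.        ,  1.        ]])}
```

View pics/side0.png

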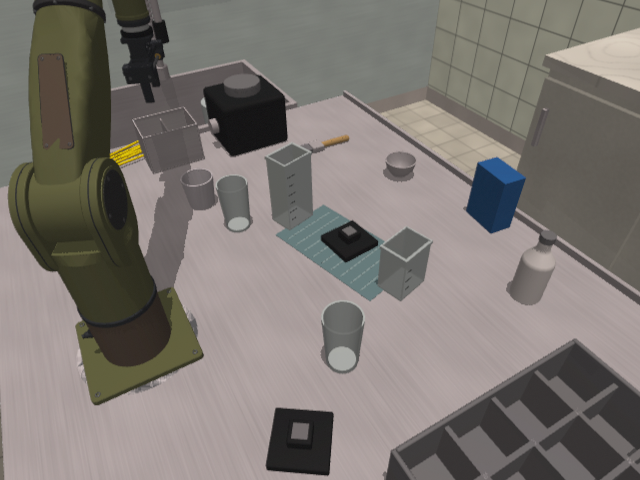

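View pics/top0.png

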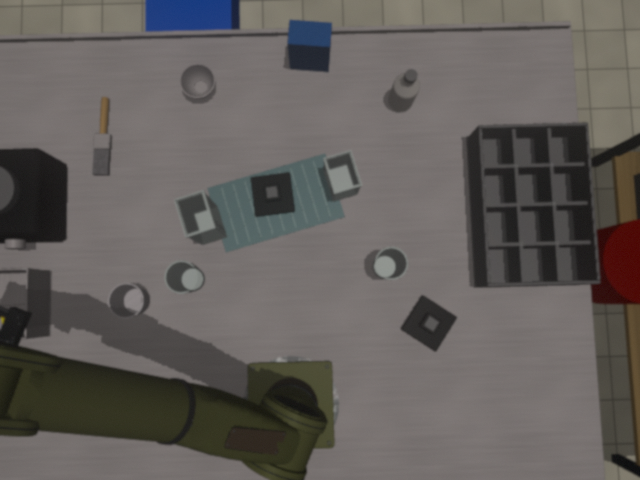

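Two lid look-alikes show in the top view: one at pixel (272,194) on the mat and one at (429,323) near the base. The one on the mat is farther from the base, so it is the one meant. Next I'll get network masks, an enlarged crop and positions.

```bash
cat > h.py <<'E'
from plant import r, vision, order, nets
import cv2, numpy as np
def ray(cam,uv,z):
    p=vision.camera_params(cam);K=p['intrinsics'];E=p['extrinsics']
    d=E[:3,:3].T@np.linalg.inv(K)@np.array([uv[0],uv[1],1.]); c=-E[:3,:3].T@E[:3,3]
    return c+d*(z-c[2])/d[2]
def proj(cam,P):
    p=vision.camera_params(cam);E=p['extrinsics'];q=p['intrinsics']@(E[:3,:3]@np.asarray(P,float)+E[:3,3]); return q[:2]/q[2]
E
python3 - <<'E'
from h import *
for cam in('top','side'):
    img=vision.snapshot(cam); vis=img.copy()
    for l,z in(('mat',0),('lid',0.018),('tall_jar',.19),('short_jar',.12),('tumbler_left',.13)):
        for d in nets.trace(cam,l):
            if d['score']<.3: continue
            m=d['region'].astype(np.uint8); c,_=cv2.findContours(m,0,2)
            cv2.drawContours(vis,c,-1,(0,0,255),1)
            pts=np.vstack(c); rr=cv2.minAreaRect(pts)
            print(cam,l,round(d['score'],2),np.round([d['location'][1]*640,d['location'][0]*480]),[list(map(lambda v:round(float(v),3),ray(cam,b,z)[:2])) for b in cv2.boxPoints(rr)])
    if cam=='top': cv2.imwrite('pics/topm.png',cv2.resize(vis[120:320,150:450],None,fx=2.6,fy=2.6,interpolation=cv2.INTER_CUBIC))
    else: cv2.imwrite('pics/sidem.png',cv2.resize(vis[130:330,200:460],None,fx=3,fy=3,interpolation=cv2.INTER_CUBIC))
E
```

```text
top mat 0.82 [279. 216.] [[0.539, 0.2], [0.623, -0.102], [0.455, -0.146], [0.374, 0.153]]
top lid 0.9 [274. 189.] [[0.559, 0.09], [0.57, -0.011], [0.469, -0.022], [0.458, 0.078]]
top lid 0.9 [431. 320.] [[0.176, -0.266], [0.26, -0.327], [0.197, -0.415], [0.114, -0.354]]
top tall_jar 0.94 [202. 220.] [[0.474, 0.238], [0.5, 0.155], [0.39, 0.12], [0.365, 0.202]]
top short_jar 0.65 [342. 177.] [[0.572, -0.084], [0.595, -0.157], [0.496, -0.186], [0.473, -0.113]]
top tumbler_left 0.73 [186. 280.] [[0.295, 0.284], [0.36, 0.251], [0.318, 0.171], [0.253, 0.204]]
side mat 0.85 [330. 248.] [[0.374, 0.145], [0.54, 0.278], [0.604, -0.071], [0.455, -0.151]]
side lid 0.86 [348. 241.] [[0.454, 0.073], [0.591, 0.094], [0.56, -0.025], [0.434, -0.039]]
side lid 0.71 [302. 441.] [[0.113, -0.362], [0.167, -0.267], [0.257, -0.331], [0.195, -0.418]]
side tall_jar 0.9 [289. 182.] [[0.412, 0.259], [0.511, 0.214], [0.366, -0.072], [0.289, -0.035]]
side short_jar 0.75 [402. 261.] [[0.4, -0.212], [0.543, -0.059], [0.611, -0.142], [0.461, -0.278]]
side tumbler_left 0.8 [235. 199.] [[0.284, 0.284], [0.355, 0.253], [0.279, 0.049], [0.218, 0.076]]
```

```bash
python3 -c "
import cv2
im=cv2.imread('pics/top0.png')[120:320,150:450]
cv2.imwrite('pics/topc.png',cv2.resize(im,None,fx=2.6,fy=2.6,interpolation=cv2.INTER_CUBIC))"
```

```text
(no output)
```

View pics/topm.png

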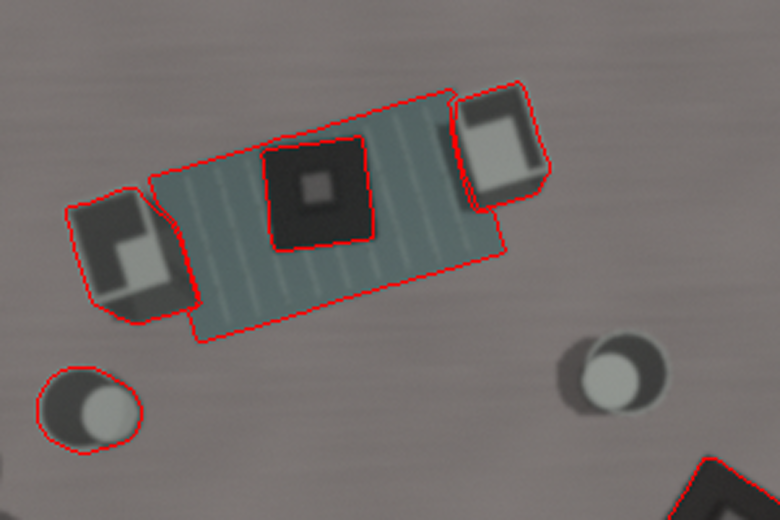

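View pics/topc.png

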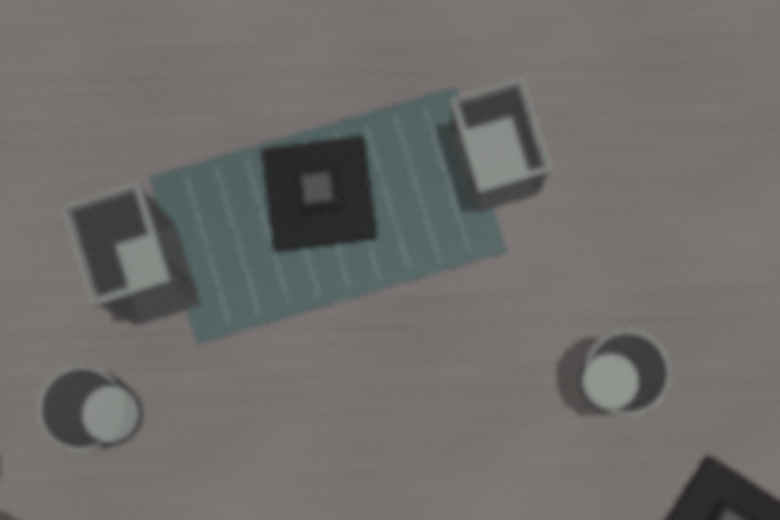

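The crop confirms the lid lies on the mat at (272,194), with the tall jar at the left end and the short jar at the right. Next I'll put everything in the mat frame.

```bash
cat >> h.py <<'E'
C=np.array([.498,.026]);a=np.radians(15.6);RM=np.array([[np.cos(a),-np.sin(a)],[np.sin(a),np.cos(a)]])
def tomat(p): return RM.T@(np.asarray(p)[:2]-C)
def tow(m): return RM@np.asarray(m)+C
E
python3 - <<'E'
from h import *
np.set_printoptions(precision=3,suppress=True)
f=lambda p:(150+p[0]/2.6-.3,120+p[1]/2.6-.3)
J=[ray('top',f(p),.19) for p in((67,208),(140,186),(170,270),(97,303))]
print('jar rim',[ (j[:2],tomat(j)) for j in J],np.mean(J,0)[:2],tomat(np.mean(J,0)))
S=[ray('top',f(p),.12) for p in((452,97),(523,81),(549,172),(478,193))]
print('short',[tomat(j) for j in S])
for n,p in(('TL',(82,408)),('TR',(625,373))):
    q=ray('top',f(p),.13);print(n,q[:2],tomat(q))
for p in((150,177),(200,343),(505,253),(455,88)): q=ray('top',f(p),0);print('mat',q[:2],tomat(q))
L=[ray('top',f(p),.018) for p in((262,150),(364,137),(375,238),(275,250))];print('lid',[l[:2] for l in L],np.mean(L,0),tomat(np.mean(L,0)))
g=ray('top',f((317,187)),.04);print('grip',g,tomat(g))
# side check
img=vision.snapshot('side')
for m in((-.042,0),(.042,0)):
    pass
c=tomat(np.mean(J,0))
for z in(.19,0):
  for dx,dy in((-.042,-.032),(.042,-.032),(.042,.032),(-.042,.032)):
    w=tow(c+[dx,dy]); u=proj('side',[*w,z]); cv2.circle(img,tuple(int(round(v)) for v in u),1,(0,0,255),-1)
for mx in(-.085,.085):
  for my in(-.155,.155):
    w=tow([mx,my]); u=proj('side',[*w,0]); cv2.circle(img,tuple(int(round(v)) for v in u),1,(0,255,0),-1)
cv2.imwrite('pics/sidec.png',cv2.resize(img[130:330,170:430],None,fx=3,fy=3,interpolation=cv2.INTER_CUBIC))
R=__import__('scipy.spatial.transform').spatial.transform.Rotation.from_quat(r.get_state()['eef_rot']).as_matrix();print(R)
E
```

```text
jar rim [(array([0.475, 0.232]), array([0.033, 0.205])), (array([0.492, 0.171]), array([0.033, 0.141])), (array([0.42 , 0.146]), array([-0.043,  0.137])), (array([0.394, 0.207]), array([-0.052,  0.202]))] [0.445 0.189] [-0.007  0.171]
short [array([ 0.046, -0.138]), array([ 0.041, -0.203]), array([-0.044, -0.2  ]), array([-0.044, -0.134])]
TL [0.31  0.233] [-0.125  0.25 ]
TR [ 0.328 -0.238] [-0.234 -0.208]
mat [0.538 0.196] [0.084 0.153]
mat [0.376 0.15 ] [-0.084  0.152]
mat [ 0.455 -0.144] [-0.087 -0.153]
mat [ 0.619 -0.101] [ 0.082 -0.155]
lid [array([0.558, 0.086]), array([ 0.568, -0.012]), array([ 0.47, -0.02]), array([0.461, 0.075])] [0.514 0.032 0.018] [0.017 0.001]
grip [0.517 0.032 0.04 ] [0.02  0.001]
[[ 0.385  0.923  0.   ]
 [ 0.923 -0.385  0.   ]
 [ 0.    -0.    -1.   ]]
```

View pics/sidec.png

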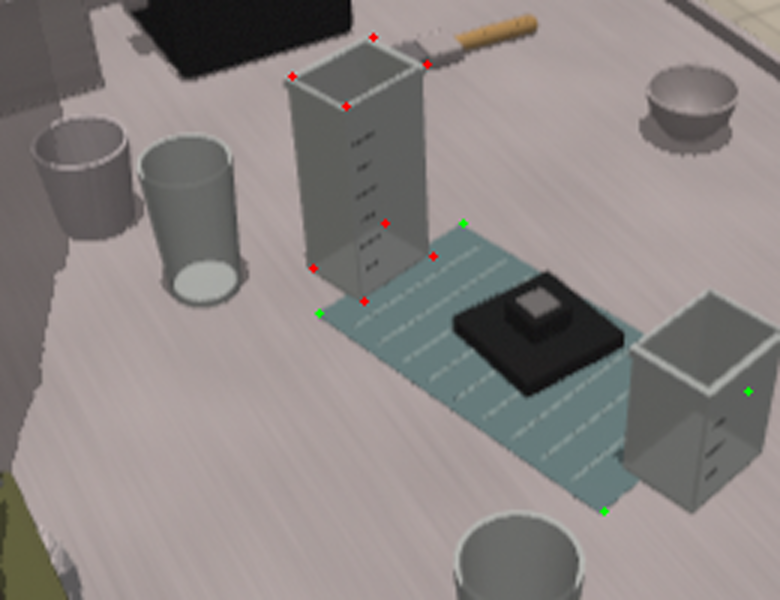

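The measurements agree with the given sizes:
- **Mat:** yaw 15.6°, centre (0.498, 0.026).
- **Lid:** centre (0.514, 0.032).
- **Tall jar:** at mat coordinates (-0.007, 0.171).

I'm moving high to a point behind the lid.

send_rows(series=[{"delta_pos":[-3,2.6,0],"turn":-5,"jaw":0.43},{"delta_pos":[-6,5.1,0],"turn":-10,"jaw":0.43},{"delta_pos":[-9,7.7,0],"turn":-15,"jaw":0.43},{"delta_pos":[-12,10.2,0],"turn":-20,"jaw":0.43},{"delta_pos":[-15,12.8,0],"turn":-25,"jaw":0.43},{"delta_pos":[-18,15.4,0],"turn":-30,"jaw":0.43},{"delta_pos":[-21,17.9,0],"turn":-33.6,"jaw":0.43},{"delta_pos":[-24,20.5,0],"turn":-33.6,"jaw":0.43}])

```text
clock: 1.42
tool_pos: [0.3376, 0.2749, 0.2499]
eef_rot: [0.635, 0.773, 0.0, 0.0]
contact_force: [1.5, 0.9, -0.5]
opening: 0.572
```

send_rows(series=[{"delta_pos":[-3.5,0.4,0],"turn":0,"jaw":0.43},{"delta_pos":[-7,0.8,0],"turn":0,"jaw":0.43},{"delta_pos":[-10.5,1.2,0],"turn":0,"jaw":0.43},{"delta_pos":[-14,1.6,0],"turn":0,"jaw":0.43},{"delta_pos":[-17.5,2.0,0],"turn":0,"jaw":0.43},{"delta_pos":[-21,2.5,0],"turn":0,"jaw":0.43},{"delta_pos":[-24.5,2.9,0],"turn":0,"jaw":0.43},{"delta_pos":[-26.8,3.2,0],"turn":0,"jaw":0.43}])

```text
clock: 2.08
tool_pos: [0.4204, 0.0159, 0.2498]
eef_rot: [0.638, 0.77, -0.0, 0.001]
contact_force: [-0.3, 0.6, 0.3]
opening: 0.571
```

send_rows(series=[{"delta_pos":[0,0,3],"turn":0,"jaw":0.43},{"delta_pos":[0,0,6.5],"turn":0,"jaw":0.43},{"delta_pos":[0,0,10],"turn":0,"jaw":0.43},{"delta_pos":[0,0,13.5],"turn":0,"jaw":0.43},{"delta_pos":[0,0,17],"turn":0,"jaw":0.43},{"delta_pos":[0,0,19],"turn":0,"jaw":0.43},{"delta_pos":[0,0,19],"turn":0,"jaw":0.43}])

```text
clock: 2.67
tool_pos: [0.4206, 0.0186, 0.0675]
eef_rot: [0.636, 0.772, -0.004, -0.001]
contact_force: [0.7, 0.0, -0.4]
opening: 0.572
```

Run:
```python
from h import *
s=r.get_state();print(s['clock'],s['tool_pos'],s['eef_rot'],s['contact_force'],s['opening'])
a=vision.snapshot('side')[100:340,140:460];b=vision.snapshot('top')[100:340,120:440]
cv2.imwrite('pics/p1.png',cv2.resize(np.vstack([a,b]),None,fx=1.25,fy=1.25))
cv2.imwrite('pics/p1.png',cv2.resize(np.hstack([a,b]),None,fx=1.25,fy=1.25))
```

```text
2.6667 [0.42056201 0.0186363  0.06751495] [ 0.63587719  0.77177905 -0.00406741 -0.00086485] [ 0.74952689  0.01164257 -0.38999413] 0.5716019314609483
```

View pics/p1.png

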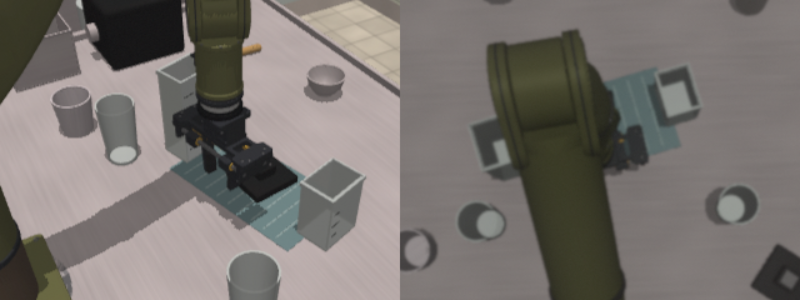

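The gripper stands behind the lid with nothing touched. I'll finish the descent.

send_rows(series=[{"delta_pos":[0,0,1.5],"turn":0,"jaw":0.43},{"delta_pos":[0,0,3],"turn":0,"jaw":0.43},{"delta_pos":[0,0,4],"turn":0,"jaw":0.43},{"delta_pos":[0,0,4],"turn":0,"jaw":0.43},{"delta_pos":[0,0,4],"turn":0,"jaw":0.43}])

```text
clock: 3.18
tool_pos: [0.4221, 0.0186, 0.0297]
eef_rot: [0.636, 0.771, -0.001, 0.0]
contact_force: [-0.3, 0.1, -0.2]
opening: 0.57
```

send_rows(series=[{"delta_pos":[0,0,0.5],"turn":0,"jaw":0.43},{"delta_pos":[0,0,1.0],"turn":0,"jaw":0.43},{"delta_pos":[0,0,1.0],"turn":0,"jaw":0.43}])

```text
clock: 3.43
tool_pos: [0.4211, 0.0182, 0.0194]
eef_rot: [0.637, 0.771, -0.002, -0.0]
contact_force: [-0.8, -0.0, 0.1]
opening: 0.571
```

send_rows(series=[{"delta_pos":[0,1,0],"turn":0,"jaw":0.43},{"delta_pos":[0,2,0],"turn":0,"jaw":0.43},{"delta_pos":[0,3,0],"turn":0,"jaw":0.43},{"delta_pos":[0,4,0],"turn":0,"jaw":0.43},{"delta_pos":[0,5,0],"turn":0,"jaw":0.43},{"delta_pos":[0,6,0],"turn":0,"jaw":0.43},{"delta_pos":[0,7,0],"turn":0,"jaw":0.43},{"delta_pos":[0,8,0],"turn":0,"jaw":0.43}])

```text
clock: 4.1
tool_pos: [0.4987, 0.0335, 0.02]
eef_rot: [0.636, 0.772, -0.003, -0.001]
contact_force: [-2.6, -0.8, 1.6]
opening: 0.57
```

Run:
```python
from h import *
s=r.get_state();print(s['clock'],s['tool_pos'],s['contact_force'])
a=vision.snapshot('side')[100:340,140:460];b=vision.snapshot('top')[100:340,120:440]
cv2.imwrite('pics/p2.png',cv2.resize(np.hstack([a,b]),None,fx=1.25,fy=1.25))
```

```text
4.1 [0.49865062 0.03350624 0.01998203] [-2.62631861 -0.81736276  1.60953442]
```

View pics/p2.png

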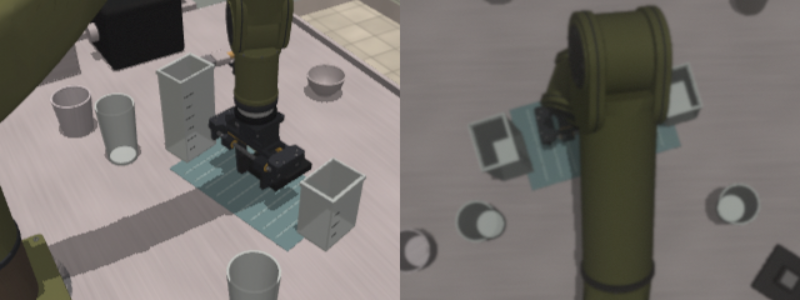

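The lid is sliding at about 2.7 N with the jars undisturbed. I'll push the remaining ~9 cm.

send_rows(series=[{"delta_pos":[0,1.2,0],"turn":0,"jaw":0.43},{"delta_pos":[0,2.4,0],"turn":0,"jaw":0.43},{"delta_pos":[0,3.6,0],"turn":0,"jaw":0.43},{"delta_pos":[0,4.8,0],"turn":0,"jaw":0.43},{"delta_pos":[0,6,0],"turn":0,"jaw":0.43},{"delta_pos":[0,7.2,0],"turn":0,"jaw":0.43},{"delta_pos":[0,8.2,0],"turn":0,"jaw":0.43},{"delta_pos":[0,9,0],"turn":0,"jaw":0.43}])

```text
clock: 4.87
tool_pos: [0.5869, 0.0507, 0.0192]
eef_rot: [0.636, 0.772, -0.003, -0.0]
contact_force: [-3.3, -0.8, 3.3]
opening: 0.571
```

send_rows(series=[{"delta_pos":[0,0,0],"turn":0,"jaw":0.43},{"delta_pos":[0,-1,0],"turn":0,"jaw":0.43},{"delta_pos":[0,-2.5,0],"turn":0,"jaw":0.43},{"delta_pos":[0,-2.5,0],"turn":0,"jaw":0.43}])

```text
clock: 5.2
tool_pos: [0.56, 0.0454, 0.0191]
eef_rot: [0.635, 0.772, -0.004, -0.001]
contact_force: [-0.8, 0.7, -0.2]
opening: 0.569
```

send_rows(series=[{"delta_pos":[0,0,-3],"turn":0,"jaw":0.43},{"delta_pos":[0,0,-6],"turn":0,"jaw":0.43},{"delta_pos":[0,0,-9],"turn":0,"jaw":0.43},{"delta_pos":[0,0,-12],"turn":0,"jaw":0.43},{"delta_pos":[0,0,-15],"turn":0,"jaw":0.43},{"delta_pos":[0,0,-18],"turn":0,"jaw":0.43},{"delta_pos":[0,0,-21],"turn":0,"jaw":0.43},{"delta_pos":[0,0,-24],"turn":0,"jaw":0.43}])

```text
clock: 5.87
tool_pos: [0.564, 0.047, 0.2609]
eef_rot: [0.636, 0.772, -0.002, 0.0]
contact_force: [-0.2, 0.2, -1.0]
opening: 0.573
```

Run:
```python
from h import *
s=r.get_state();print(s['clock'],s['tool_pos'],s['contact_force'])
A=vision.snapshot('side');B=vision.snapshot('top')
for c in('side','top'):
  for d in nets.trace(c,'lid'):
    m=d['region'].astype(np.uint8); ct=max(cv2.findContours(m,0,2)[0],key=cv2.contourArea); bp=[ray(c,p,.018)[:2] for p in cv2.approxPolyDP(ct,4,True)[:,0]]
    print(c,round(d['score'],2),[d['location'][1]*640,d['location'][0]*480],[np.round([*p,*tomat(p)],3).tolist() for p in bp])
cv2.imwrite('pics/p3.png',cv2.resize(np.hstack([A[80:340,140:460],B[80:340,120:440]]),None,fx=1.25,fy=1.25))
```

```text
5.8667 [0.56403062 0.04704681 0.26093852] [-0.15034132  0.19314097 -1.03082399]
side 0.71 [387.072, 215.52] [[0.68, 0.119, 0.2, 0.04], [0.611, 0.11, 0.131, 0.05], [0.578, 0.082, 0.092, 0.033], [0.6, -0.007, 0.089, -0.059], [0.699, 0.024, 0.193, -0.056]]
side 0.6 [302.208, 440.688] [[0.172, -0.277, -0.395, -0.204], [0.116, -0.359, -0.471, -0.268], [0.194, -0.414, -0.411, -0.342], [0.251, -0.331, -0.333, -0.278]]
side 0.49 [292.096, 181.104] [[0.596, 0.497, 0.221, 0.427], [0.495, 0.47, 0.116, 0.428], [0.388, 0.2, -0.059, 0.197], [0.4, 0.138, -0.064, 0.134], [0.489, 0.173, 0.031, 0.144], [0.621, 0.419, 0.224, 0.346]]
top 0.74 [251.776, 156.912] [[0.601, 0.044, 0.104, -0.01], [0.625, 0.066, 0.133, 0.005], [0.613, 0.106, 0.132, 0.046], [0.587, 0.102, 0.106, 0.049]]
top 0.69 [430.52799999999996, 321.50399999999996] [[0.254, -0.325, -0.33, -0.273], [0.178, -0.273, -0.389, -0.202], [0.123, -0.356, -0.464, -0.267], [0.201, -0.406, -0.402, -0.336]]
```

View pics/p3.png

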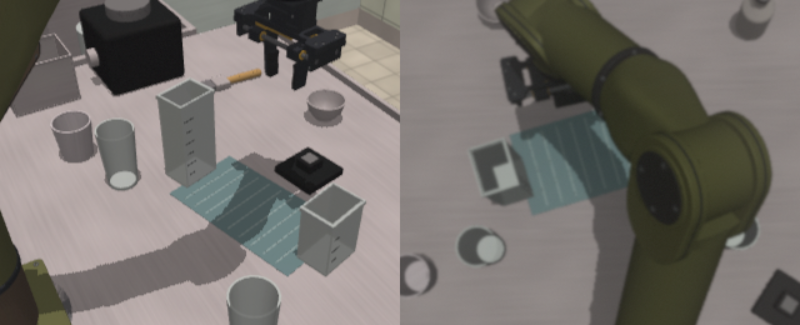

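The lid is off the mat: its rear edge is at mat x ≈ 0.092–0.105, so its centre is at about 0.145. The jar still stands. Before turning for the jar push I'll check the joints and where the jar is now.

Run:
```python
from h import *
s=r.get_state();print(np.round(s['q'],2),np.round(s['tool_pos'],4),s['eef_rot'])
B=vision.snapshot('top')
cv2.imwrite('pics/p4.png',cv2.resize(B[170:270,150:270],None,fx=5,fy=5,interpolation=cv2.INTER_CUBIC))
```

```text
[ 0.28  0.69 -0.78  1.72  0.57  0.98  1.04] [0.5645 0.0469 0.2598] [ 6.36127490e-01  7.71582225e-01 -1.49851003e-03  6.64013382e-04]
```

View pics/p4.png

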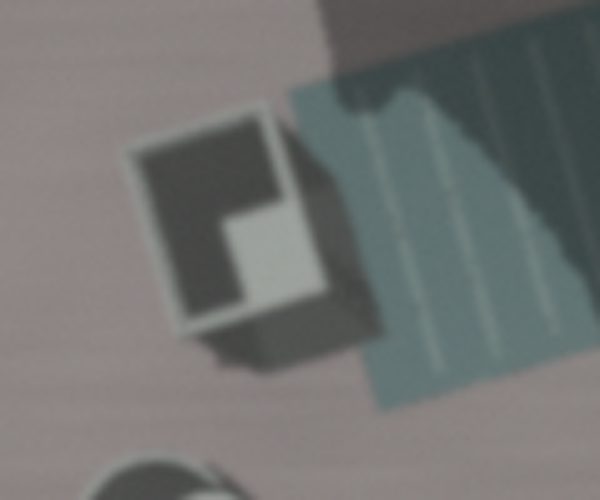

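Run:
```python
from h import *
J=np.array([ray('top',(150+(x-2)/5,170+(y-2)/5),.19)[:2] for x,y in((124,152),(265,100),(328,285),(180,336))])
M=np.array([tomat(j) for j in J]);print(M.round(3),J.mean(0),M.mean(0))
for i,j in((0,3),(1,2)): d=J[i]-J[j];print(np.degrees(np.arctan2(d[1],d[0])))
for i,j in((0,1),(3,2)): d=J[i]-J[j];print(np.degrees(np.arctan2(d[1],d[0]))-90)
print(r.get_state()['clock'])
```

```text
[[ 0.033  0.207]
 [ 0.037  0.142]
 [-0.049  0.138]
 [-0.052  0.206]] [0.44392615 0.19078263] [-0.00776859  0.17325399]
16.516937855096934
18.06723084565114
19.2266010680367
17.819887979108444
6.1167
```

The jar's yaw is about 17.9°, its centre is (0.444, 0.191), and it hasn't moved. I'm moving high over to its outer side, turning so both fingers will bear on the broad face.

send_rows(series=[{"delta_pos":[3,-1.2,0],"turn":-7,"jaw":0.5},{"delta_pos":[6.1,-2.5,0],"turn":-14,"jaw":0.5},{"delta_pos":[9.2,-3.7,0],"turn":-21,"jaw":0.5},{"delta_pos":[12.3,-5,0],"turn":-28,"jaw":0.5},{"delta_pos":[15.4,-6.2,0],"turn":-35,"jaw":0.5},{"delta_pos":[18.5,-7.5,0],"turn":-42,"jaw":0.5},{"delta_pos":[21.6,-8.8,0],"turn":-49,"jaw":0.5},{"delta_pos":[24.6,-10,0],"turn":-56,"jaw":0.5}])

```text
clock: 6.78
tool_pos: [0.4173, 0.2698, 0.2575]
eef_rot: [0.196, 0.981, -0.003, -0.002]
contact_force: [-0.6, 0.5, 0.0]
opening: 0.504
```

send_rows(series=[{"delta_pos":[0,0,0],"turn":-7,"jaw":0.5},{"delta_pos":[0,0,0],"turn":-14,"jaw":0.5},{"delta_pos":[0,0,0],"turn":-21,"jaw":0.5},{"delta_pos":[0,0,0],"turn":-28,"jaw":0.5},{"delta_pos":[0,0,0],"turn":-35,"jaw":0.5},{"delta_pos":[0,0,0],"turn":-41,"jaw":0.5},{"delta_pos":[0,0,0],"turn":-41,"jaw":0.5},{"delta_pos":[0,0,0],"turn":-41,"jaw":0.5}])

```text
clock: 7.45
tool_pos: [0.4186, 0.2688, 0.2576]
eef_rot: [-0.155, 0.988, -0.002, -0.003]
contact_force: [-0.3, 0.5, 0.7]
opening: 0.501
```

Run:
```python
from h import *
from scipy.spatial.transform import Rotation as R
s=r.get_state();print(s['clock'],s['tool_pos'],np.round(s['q'],2),s['contact_force'])
m=R.from_quat(s['eef_rot']).as_matrix();print(np.degrees(np.arctan2(m[1],m[0]))[:2])
d=np.array([.419,.269,.176])-s['tool_pos'];print('d tool cm',m.T@d*100)
A=vision.snapshot('side');B=vision.snapshot('top')
cv2.imwrite('pics/p5.png',cv2.resize(np.hstack([A[80:340,140:460],B[80:340,120:440]]),None,fx=1.25,fy=1.25))
```

```text
7.45 [0.41862607 0.26884779 0.25764078] [ 0.02  0.77 -1.21  1.9   0.83  1.09  1.91] [-0.27785157  0.45403753  0.70451175]
[-162.15513783  107.84564167]
d tool cm [-0.09015866  0.02120131  8.16365201]
```

View pics/p5.png

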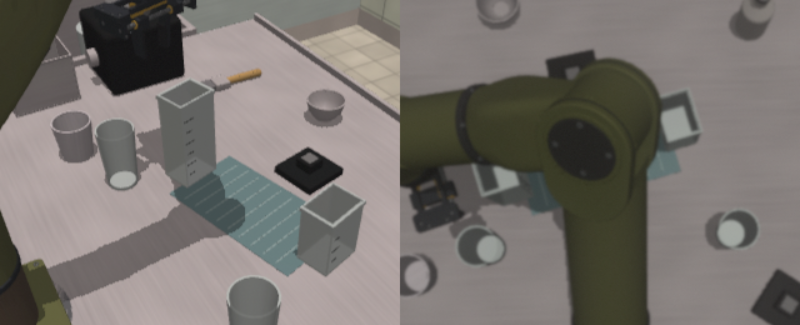

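send_rows(series=[{"delta_pos":[0,0,2],"turn":0,"jaw":0.5},{"delta_pos":[0,0,4],"turn":0,"jaw":0.5},{"delta_pos":[0,0,6],"turn":0,"jaw":0.5},{"delta_pos":[0,0,8],"turn":0,"jaw":0.5},{"delta_pos":[0,0,8],"turn":0,"jaw":0.5},{"delta_pos":[0,0,8],"turn":0,"jaw":0.5}])

```text
clock: 8.05
tool_pos: [0.4185, 0.2688, 0.1787]
eef_rot: [-0.156, 0.988, -0.002, -0.002]
contact_force: [-1.4, 0.5, 0.5]
opening: 0.5
```

Run:
```python
from h import *
s=r.get_state();print(s['clock'],s['tool_pos'],np.round(s['q'],2),s['contact_force'])
A=vision.snapshot('side')
cv2.imwrite('pics/p6.png',A)
```

```text
8.05 [0.41854471 0.26881952 0.17866842] [-0.04  0.87 -1.11  1.99  0.99  0.97  1.79] [-1.40172105  0.51829271  0.52940693]
```

View pics/p6.png

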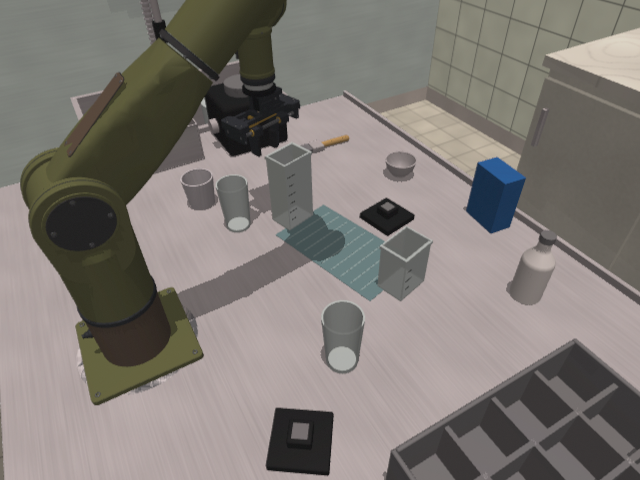

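Clear of everything. I'll push gently in the -tool y direction, first to about 3 cm of lean, then check that it is tipping and not sliding.

send_rows(series=[{"delta_pos":[0,-1.5,0],"turn":0,"jaw":0.5},{"delta_pos":[0,-3,0],"turn":0,"jaw":0.5},{"delta_pos":[0,-3.8,0],"turn":0,"jaw":0.5},{"delta_pos":[0,-4.6,0],"turn":0,"jaw":0.5},{"delta_pos":[0,-5.3,0],"turn":0,"jaw":0.5},{"delta_pos":[0,-6,0],"turn":0,"jaw":0.5},{"delta_pos":[0,-6.6,0],"turn":0,"jaw":0.5}])

```text
clock: 8.68
tool_pos: [0.4396, 0.2061, 0.1795]
eef_rot: [-0.156, 0.988, -0.001, -0.001]
contact_force: [-0.1, 0.3, -0.2]
opening: 0.498
```

Run:
```python
from h import *
s=r.get_state();print(s['clock'],s['tool_pos'],np.round(s['q'],2),s['contact_force'])
A=vision.snapshot('side')
cv2.imwrite('pics/p7.png',cv2.resize(A[60:310,160:440],None,fx=2.3,fy=2.3))
```

```text
8.6833 [0.43963458 0.20606342 0.1795013 ] [ 0.1   0.86 -1.12  2.02  1.    0.96  1.89] [-0.07810783  0.29835376 -0.1889567 ]
```

View pics/p7.png

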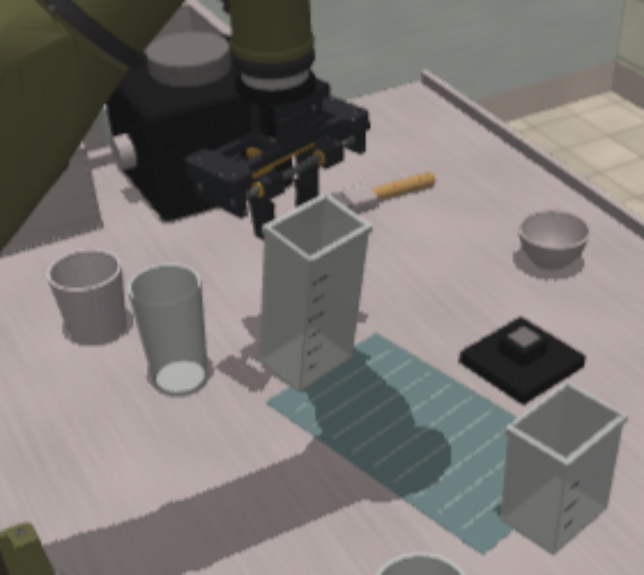

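Its foot stays in place at about (300,385) in the crop while the top leans, so it is tipping properly. I'll carry on past the balance point.

send_rows(series=[{"delta_pos":[0,-0.7,0],"turn":0,"jaw":0.5},{"delta_pos":[0,-1.4,0],"turn":0,"jaw":0.5},{"delta_pos":[0,-2.1,0],"turn":0,"jaw":0.5},{"delta_pos":[0,-2.8,0],"turn":0,"jaw":0.5},{"delta_pos":[0,-3.5,0],"turn":0,"jaw":0.5},{"delta_pos":[0,-4.2,0],"turn":0,"jaw":0.5},{"delta_pos":[0,-4.7,0],"turn":0,"jaw":0.5},{"delta_pos":[0,-4.7,0],"turn":0,"jaw":0.5}])

```text
clock: 9.4
tool_pos: [0.4542, 0.1601, 0.179]
eef_rot: [-0.155, 0.988, -0.002, -0.002]
contact_force: [-0.8, -0.0, 0.4]
opening: 0.502
```

Run:
```python
from h import *
s=r.get_state();print(s['clock'],s['tool_pos'],s['contact_force'])
A=vision.snapshot('side')
cv2.imwrite('pics/p8.png',cv2.resize(A[60:310,160:440],None,fx=2.3,fy=2.3))
```

```text
9.4 [0.454241   0.16009157 0.17898394] [-0.84167254 -0.01858434  0.35554986]
```

View pics/p8.png

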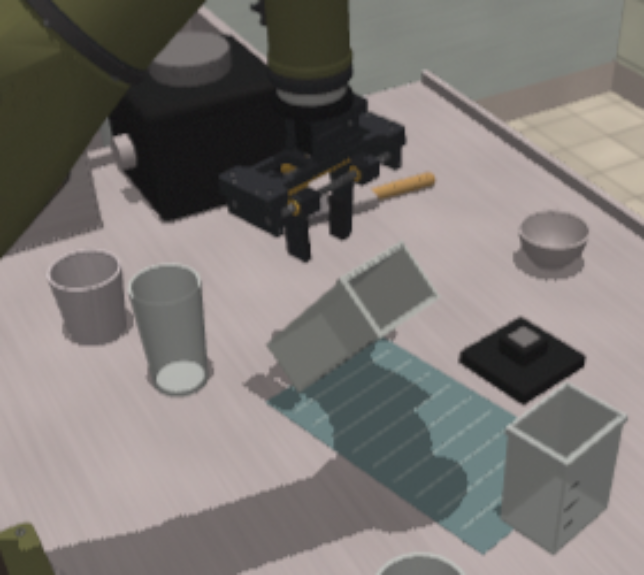

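The jar is falling on its own. I'll back off and up while it settles.

send_rows(series=[{"delta_pos":[0,1,0],"turn":0,"jaw":0.5},{"delta_pos":[0,3,-1],"turn":0,"jaw":0.5},{"delta_pos":[0,5,-3],"turn":0,"jaw":0.5},{"delta_pos":[0,7,-5],"turn":0,"jaw":0.5},{"delta_pos":[0,9,-7],"turn":0,"jaw":0.5},{"delta_pos":[0,12,-8],"turn":0,"jaw":0.5},{"delta_pos":[0,15,-8],"turn":0,"jaw":0.5},{"delta_pos":[0,18,-8],"turn":0,"jaw":0.5}])

```text
clock: 10.12
tool_pos: [0.3973, 0.3359, 0.26]
eef_rot: [-0.157, 0.988, -0.0, -0.001]
contact_force: [0.8, -0.3, 0.3]
opening: 0.502
```

Run:
```python
from h import *
s=r.get_state();print(s['clock'],s['tool_pos'],s['contact_force'])
A=vision.snapshot('side');B=vision.snapshot('top')
cv2.imwrite('pics/p9.png',cv2.resize(A[60:310,160:440],None,fx=2.3,fy=2.3))
cv2.imwrite('pics/p9t.png',cv2.resize(B[100:320,120:420],None,fx=2.6,fy=2.6))
```

```text
10.1167 [0.39728982 0.33587915 0.26000517] [ 0.82604435 -0.34258957  0.29103518]
```

View pics/p9.png

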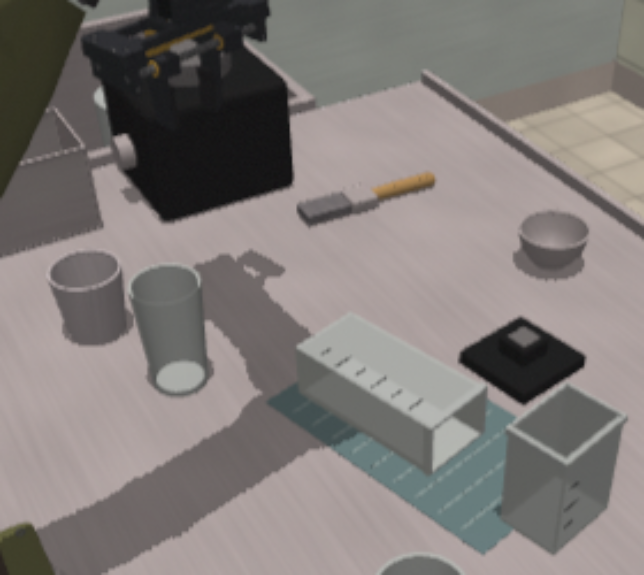

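View pics/p9t.png

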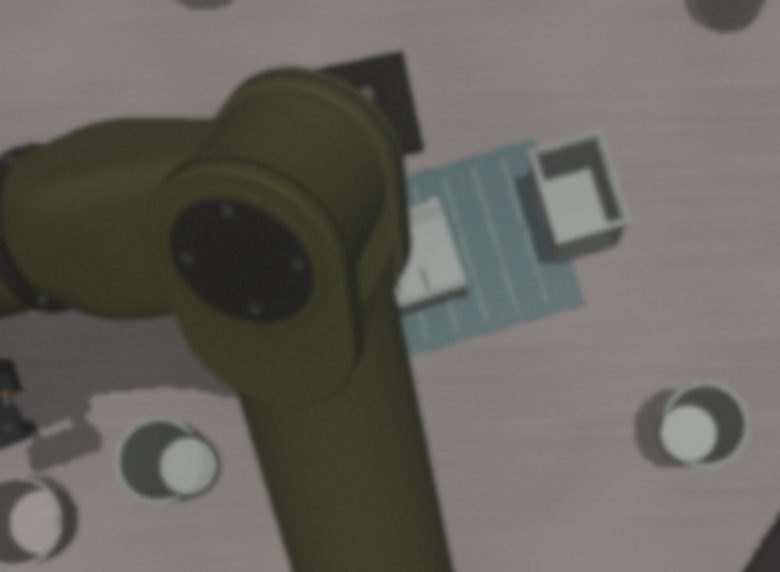

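The jar lies on its side on the mat; I'll measure it from the side picture's top-face corners (297,348), (352,315), (486,390) and (431,428).

Run:
```python
from h import *
f=lambda p:(160+p[0]/2.3-.3,60+p[1]/2.3-.3)
M=np.array([tomat(ray('side',f(p),.064)) for p in((297,348),(352,315),(486,390),(431,428))]);print(M.round(3))
print('foot',(M[0]+M[1])/2,'mouth',(M[2]+M[3])/2, 'lens',np.linalg.norm(M[1]-M[2]),np.linalg.norm(M[0]-M[1]))
print('low mouth corner z0',tomat(ray('side',f((433,470)),0)))
L=np.array([tomat(ray('side',f(p),.018)) for p in((460,357),(521,318),(585,357))]);print('lid',L.round(3),(L[0]+L[2])/2)
S=np.array([tomat(ray('top',(120+x/2.6-.3,100+y/2.6-.3),.12)) for x,y in((530,152),(599,134),(627,222),(557,244))]);print('short',S.mean(0))
for n,p in(('TL',(159,460)),('TR',(704,424))): print(n,ray('top',(120+p[0]/2.6-.3,100+p[1]/2.6-.3),.13)[:2])
s=r.get_state();print(s['clock'],s['tool_pos'],s['contact_force'])
```

```text
[[-0.053  0.136]
 [ 0.027  0.135]
 [ 0.032 -0.051]
 [-0.047 -0.049]]
foot [-0.01261337  0.13559197] mouth [-0.00765839 -0.05001417] lens 0.18622913957128065 0.08013914987794186
low mouth corner z0 [-0.03950998 -0.04649285]
lid [[ 0.098  0.039]
 [ 0.199  0.035]
 [ 0.192 -0.06 ]] [ 0.14457963 -0.01069036]
short [-0.00046578 -0.16860727]
TL [0.31009161 0.2340894 ]
TR [ 0.32917395 -0.23873233]
10.2167 [0.39482483 0.33975241 0.26042764] [-0.36354458 -0.06855996  0.27921002]
```

Everything is inside the limits. I'll hold still briefly, then hand in.

send_rows(series=[{"delta_pos":[0,0,0],"turn":0,"jaw":0.5},{"delta_pos":[0,0,0],"turn":0,"jaw":0.5},{"delta_pos":[0,0,0],"turn":0,"jaw":0.5},{"delta_pos":[0,0,0],"turn":0,"jaw":0.5},{"delta_pos":[0,0,0],"turn":0,"jaw":0.5},{"delta_pos":[0,0,0],"turn":0,"jaw":0.5}])

```text
clock: 10.72
tool_pos: [0.3989, 0.3324, 0.2588]
eef_rot: [-0.156, 0.988, -0.001, -0.001]
contact_force: [0.3, 0.4, -1.5]
opening: 0.497
```

Run:
```python
from h import *
order.finish_job(); print(r.get_state()['clock'])
```

```text
the job is handed in; nothing more can be done
the job is handed in; nothing more can be done
```

The job is done and handed in at about 10.7 s. I slid the lid off the mat's far (+x) side with both fingers. Then I tipped the tall jar from where it stood by pushing near its top, and it fell along the mat. No verdict was given, so the checks below are my own camera measurements:

- **Lid:** it lies flat with its centre at mat x ≈ 0.145 m (limit 0.13).
- **Tall jar:** it lies on its side with its foot centre at mat (-0.013, 0.136) and its mouth centre at (-0.008, -0.050), inside the limits of ±0.055 and ±0.16. The measured length (186 mm) and width (80 mm) come out about 4 mm under the true 190 × 84, so expect an error of a few mm.
- **Bystanders:** the short jar and both tumblers are within about 2 mm of where they started.
- **Robot:** the gripper was well clear of everything at the end.

The two cameras differed by about 1 cm on the lid's near edge, because the arm partly hid it from the top camera. Both readings still put the lid past its limit. The top camera could not see the fallen jar fully either, so the jar's position comes from the side camera alone.

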